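Feel the gap of a rib clamp with a tapered blade

ROBOT

A 7-joint arm with a two-finger parallel gripper is mounted at the origin on the work surface. World frame = base frame: x ahead of the robot, y to its left, z up, the work surface at z = 0. Lengths are in m, angles in rad, forces in N, time in s.
With the tool pointing down it reaches from about 0.425 to 0.925 m from the base axis. Payload 6.8 kg.
Tool frame: the origin (TCP) lies at the very end of the fingers, on their centre line; the grasp point (between the pads) lies behind it (env.grasp_offset is the z of the grasp point in the tool frame, in m); z points along the fingers, x is the direction in which the jaws open and shut, and the axes are right-handed (so a half turn about z gives the same grasp; the last joint's range is limited). The gripper opens to 85 mm and grips with 20 to 120 N. Pads are 22 mm wide; open, the fingers measure 114 mm over their backs; the gripper's body (76 mm by 85 mm) begins 54 mm behind the grasp point. The pads swing forward as they close: fully open they stand 13 mm farther back than shut.
Start: joints at [1.21, 0.477, 0.022, 1.555, -0.011, 1.109, -0.083], TCP at [0.169, -0.654, 0.231] pointing down, gripper open.
Joint ranges: [-2.96, 2.96], [-0.34, 2.1], [-1.41, 1.46], [0.24, 2.44], [-1.37, 4.51], [0.17, 1.92], [-2.96, 2.96]. Speed limits (rad/s): [2.39, 2.39, 3.14, 3.14, 3.14, 3.14, 3.14].

INTERFACE

Orientations are given as a unit quaternion [w, x, y, z].
In Python, from cell import env gives the robot as it stands.
- The arm moves only by the shell command python3 -m pendant 'ROWS' [OPENING] [FORCE]. ROWS is JSON, a list of rows, each an object with "translation": the shift along the tool's x, y, z in cm, a list of three; "twist": the turn, a rotation vector about the tool's x, y, z in rad, a list of three. In form: [{"translation": [dx, dy, dz], "twist": [wx, wy, wz]}, ...]. A call has 1 to 20 rows; each row is the pose to reach, as a shift and turn from the pose commanded when the call began, along the tool's axes at that moment; what a row does not reach only later rows make up. A row lasts 1/10 s, in which the tool goes at most 50 mm and 8.59 degrees, less where a joint would pass 70% of its speed; a pose out of reach is approached as far as the arm can. A call with a gripper value outside its range is refused whole. OPENING is the opening in per cent of the stroke, from 0 (shut) to 100 (fully open), set as the call begins (- or left out, the last holds). The fingers move at their own pace and stop on an object; FORCE is the grip in N (left out, the last holds). Time passes only in rows, so rows that repeat a pose let the fingers close. It gives the time, the measured TCP pose, the force and the opening at its end, in the units of the state.
- env.state(): the state, without advancing time (a new reading comes with each control period).
- env.read_camera(name): name is "side" or "top" or "wrist"; returns a dict with "pixels" (420x560x3 uint8, blue, green, red), "fov_y" (degrees; the focal length in pixels is half the picture's height over the tangent of half this angle, whatever the lens; pixels are square), "cx", "cy" (the principal point, pixels), "extrinsics" (4x4, takes a point from camera to world coordinates). Camera axes: x right, y down, z forward; pixel columns grow to the right and rows downward; lengths in m; the calibration is good to about 2 mm. A picture is of the moment at which its call begins. There is no depth.
- env.job_done(): hands the job in, once; it reports no verdict.
The state is a dict: "clock": time; "joints": joint angles; "dq": joint speeds; "joint_torque": joint torques, N m; "tool_pos": TCP position; "eef_rot": TCP orientation; "ft_force": force on the tool from outside, world axes, zero at the start; "wrist_torque": the same for the moment, N m; "grip_width": finger opening in m.
Only numpy, scipy, OpenCV 4.12 (cv2) and the standard library are available. Lean on these libraries where they do the work, as an engineer would, in place of code of your own. Each camera call takes 0.05 s, during which the arm holds its last target. There are 200 camera calls.

TASK

Pull the tapered feeler blade out of the tool stand, then slide it straight down, tip first and square to the plates, into the gap between the two upright plates of the rib clamp until it drags snugly on both of them; push gently and do not wedge it hard. Finish while holding it there: keep hold of its handle, with the blade upright and still at that depth, and leave the other tools, the mug and the jar alone.

Things in the scene. Friction and masses are not known exactly. Their poses are not given: they have to be found in the camera images.
- blade: Tapered feeler blade with handle, about 70 g. Origin: middle of its tip edge; z from tip up to handle, x through its thickness, y across its width. Steel wedge 75 mm long, 18 mm wide, thickness growing evenly from 2.5 mm at the tip to 10 mm at z = 75 mm (1 mm per 10 mm). Above it a brass collar 18 (x) by 28 (y) mm, z = 75 to 81 mm, then the handle
- blade_grip (a point): Point on the blade's axis in its flat dark wooden handle (the only flat one, and the tallest, in the stand), 125 mm above the tip: a good place to grip across the thickness. Handle 14 mm (blade x) by 22 mm (blade y), from 81 to 156 mm above the tip
- stand: Fixed wooden tool stand, 50 (x) by 160 (y) by 80 mm high, origin under its centre. Three equal sockets, 12 (x) by 21 mm (y), at y = -48, 0, +48 mm hold blade, awl and file in any order. The blade starts upright in one, hanging on its collar, width along the stand's y, tip 5 mm above the table: lift it over 75 mm to clear
- fixed_plate: One of the clamp's two upright wooden plates, 60 mm wide (x), 14 thick, 75 high; top 108 mm above the table. Origin: mid-width, level with the top, in the plane of the working face; y points out of that face across the gap, z up. Top inner edges are bevelled 5 by 5 mm, so the parallel gap begins 5 mm below the top; 13 mm more is free under the plates
- jaw_plate: The other upright plate, mirror image of the fixed one, axes parallel to its axes, origin in the plane of its own working face, level with its top. A screw (black knob behind it) holds it; it does not yield to a gentle push. Gap between the faces 5.5 to 8 mm, different each time, so the blade goes snug with its tip 35 to 60 mm below the tops, or up to 15 mm sooner if held a little askew
- clamp_head (a point): Middle of the floating head that carries both plates, 45 mm above the table, between them. The head slides on two guide rods along the plates' y, 15 mm either way from the clamp's middle, with under 1 N of friction: it centres itself on the blade, and may start up to 10 mm off. The drag of the blade rises over some millimetres of depth; a downward push of about 5 to 10 N is snug
- awl: Bystander in the stand: awl with a bulbous round pale handle, 24 mm thick; handle top 60 mm above the stand. Origin on its axis at the stand's top
- file: Bystander in the stand: small file with a slim round pale handle, 16 mm thick; handle top 65 mm above the stand. Origin on its axis at the stand's top
- mug: Bystander: white mug, 74 mm across, 85 mm high, origin under its centre
- varnish_jar: Bystander: amber glass jar with a brass lid, 68 mm across, 85 mm high, origin under its centre

How it is judged:
On the way, in this order (a step that is already met when the one before it is completed fails the run):
1. the blade is drawn clear of the stand, held in the fingers (contact force between the fingers and blade above 2 N and z of blade in the frame of stand above 0.082 m), for 0.1 s.
2. the held blade's tip is between the two plates, below their bevels (contact force between the fingers and blade above 2 N and z of blade in the frame of fixed_plate below -0.008 m and x of blade in the frame of fixed_plate between -0.021 and 0.021 m and y of blade in the frame of fixed_plate between 0 and 0.0085 m), for 0.1 s.
At the end, for the whole second after the job is handed in: The fingers hold the blade (over 2 N), upright within 6 degrees and square to the plates within 7 degrees, at rest (under 10 mm/s), tip between the plates 20 to 72 mm below their tops and within 21 mm of the middle of their width, pressing on each plate with more than 1 N and not touching the stand (contact force between the fingers and blade above 2 N and z of blade in the frame of fixed_plate between -0.072 and -0.02 m and x of blade in the frame of fixed_plate between -0.021 and 0.021 m and y of blade in the frame of fixed_plate between 0 and 0.0085 m and contact force between blade and fixed_plate_c0 above 1 N and contact force between blade and jaw_plate_c0 above 1 N and contact force between blade and stand below 0.1 N and angle between blade's own z axis and vertical below 0.1 rad and angle between the x axis of blade and the y axis of fixed_plate, either way round below 0.12 rad and linear speed of blade below 0.01 m/s); the arm keeps its last pose, push and grip.
It fails at once if the blade is wedged hard (over 30 N on a plate) (contact force between blade and fixed_plate_c0 above 30 N or contact force between blade and jaw_plate_c0 above 30 N).
It fails at once if another tool, the mug or the jar is disturbed (moved over 20 mm) (distance of any of awl, file, mug, varnish_jar from where it was at the start of the episode above 0.02 m).
It also fails if it takes over 46 s, if anything falls off the work surface, if the arm or the gripper's body presses on something with over 40 N, if the wrist force passes 120 N, or if a joint passes its speed limit or range.

## Working session

There is one attempt and no reset: what is moved stays moved. The work goes in short steps, Python scripts to look and compute and a shell command to move; the robot and the scene stay as the last step left them, time stands still between calls to the robot, and variables do not carry over. Pictures are saved under pics/ and viewed, about 8 in all and at most 12, crops included, and the job is handed in when it is done.

```bash
mkdir -p pics; ls; cat > h.py <<'E'
import numpy as np, cv2
from cell import env
from scipy.spatial.transform import Rotation as R
def cam(n,save=None):
    c=env.read_camera(n); 
    if save: cv2.imwrite('pics/'+save,c['pixels'])
    return c
def K(c):
    f=c['pixels'].shape[0]/2/np.tan(np.radians(c['fov_y'])/2); return f,c['cx'],c['cy']
def ray(c,u,v):
    f,cx,cy=K(c);T=np.array(c['extrinsics']);d=T[:3,:3]@np.array([(u-cx)/f,(v-cy)/f,1.]);return T[:3,3],d/np.linalg.norm(d)
def onz(c,u,v,z):
    o,d=ray(c,u,v);return o+d*(z-o[2])/d[2]
def proj(c,p):
    f,cx,cy=K(c);T=np.array(c['extrinsics']);q=T[:3,:3].T@(np.array(p)-T[:3,3]);return np.array([f*q[0]/q[2]+cx,f*q[1]/q[2]+cy])
def tri(rays):
    A=np.zeros((3,3));b=np.zeros(3)
    for o,d in rays:
        M=np.eye(3)-np.outer(d,d);A+=M;b+=M@o
    return np.linalg.solve(A,b)
def totool(p):  # world shift -> tool axes cm
    s=env.state();q=s['eef_rot'];r=R.from_quat([q[1],q[2],q[3],q[0]]);return r.inv().apply(np.array(p))*100
E
python3 - <<'E'
from h import *
np.set_printoptions(precision=4,suppress=True)
for n in ['side','top','wrist']:
    c=cam(n,n+'0.png');print(n,c['fov_y'],c['cx'],c['cy']);print(np.array(c['extrinsics']))
print(env.state(),env.grasp_offset)
a=cv2.imread('pics/top0.png');b=cv2.imread('pics/side0.png')
E
```

```text
pics
side 54.767322201114155 278.01049292280686 203.08525251291783
[[ 0.8985 -0.3063  0.3144  0.3642]
 [-0.4385 -0.6586  0.6115 -0.4433]
 [ 0.0197 -0.6873 -0.7261  0.5943]
 [ 0.      0.      0.      1.    ]]
top 56.494689524325366 277.50690742752624 210.13157495251738
[[-0.0163 -0.977   0.2125  0.3969]
 [-0.9999  0.0159 -0.0035  0.009 ]
 [ 0.0001 -0.2125 -0.9772  0.9293]
 [ 0.      0.      0.      1.    ]]
wrist 67.50740642034316 279.1485502912898 208.56602869749648
[[ 0.2489 -0.9346 -0.2541  0.2329]
 [-0.9685 -0.2405 -0.0642 -0.6363]
 [-0.0011  0.2621 -0.965   0.3725]
 [ 0.      0.      0.      1.    ]]
{'clock': 0.15, 'joints': array([ 1.2099,  0.4776,  0.0224,  1.5562, -0.0115,  1.1093, -0.0831]), 'dq': array([ 0.0001, -0.0039,  0.0015, -0.0034,  0.0013, -0.0015,  0.0029]), 'joint_torque': array([  0.0028, -59.6927,   1.6102, -28.1491,   0.0127,   0.0066,
        -0.    ]), 'tool_pos': array([ 0.1687, -0.6531,  0.2305]), 'eef_rot': array([-0.0004,  0.7906, -0.6123, -0.0006]), 'ft_force': array([0.3562, 0.2352, 0.4719]), 'wrist_torque': array([ 0.0195, -0.0212, -0.0213]), 'grip_width': 0.08516464718391598} -0.0187
```

View pics/top0.png

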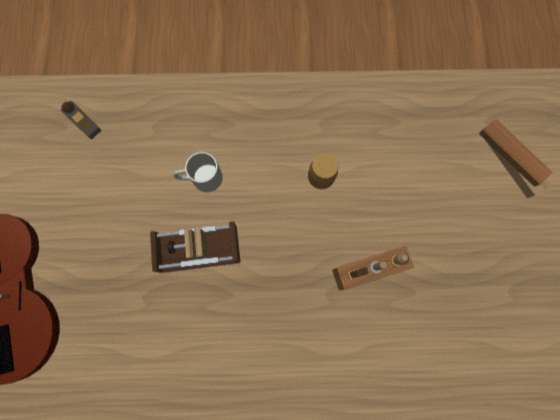

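View pics/side0.png

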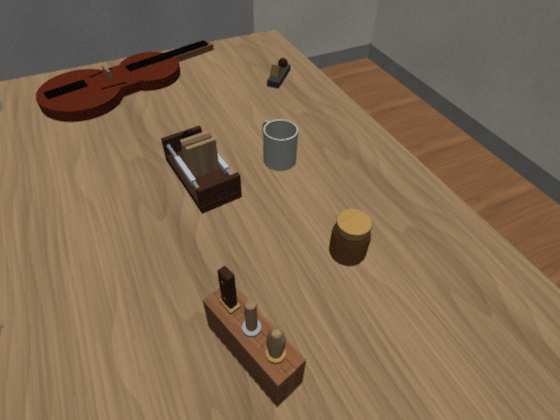

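Top: the stand is at about (375,268) with the blade's dark handle at its left end (359,273), then the file and awl to the right. The clamp is at (195,246), mug (202,168), jar (325,166). Side: blade handle (228,287), plates about (200,155). Next I'll enlarge the stand and clamp in both views.

```bash
python3 - <<'E'
from h import *
a=cv2.imread('pics/top0.png');b=cv2.imread('pics/side0.png')
def crop(im,x,y,w,h,s=4):
    o=cv2.resize(im[y:y+h,x:x+w],None,fx=s,fy=s,interpolation=cv2.INTER_CUBIC)
    o=cv2.convertScaleAbs(o,alpha=1.6)
    for i in range(0,w,10): cv2.line(o,(i*s,0),(i*s,6 if i%50 else 14),(0,255,0),1)
    for i in range(0,h,10): cv2.line(o,(0,i*s),(6,i*s),(0,255,0),1)
    return o
A=np.hstack([crop(a,330,235,100,75),crop(a,145,210,100,75)])
B=np.hstack([crop(b,195,260,100,75),crop(b,155,120,100,75)])
cv2.imwrite('pics/z0.png',np.vstack([A,B]))
E
```

```text
(no output)
```

View pics/z0.png

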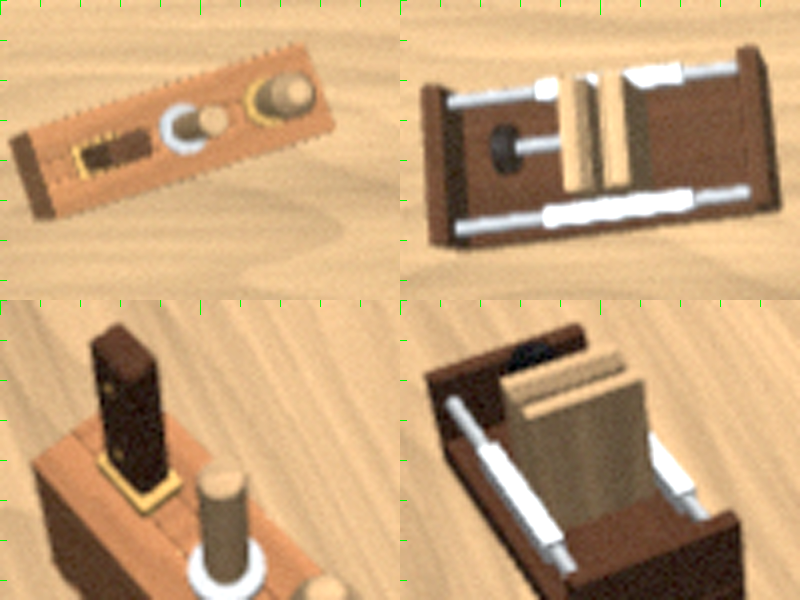

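```bash
python3 - <<'E'
from h import *
np.set_printoptions(precision=4,suppress=True)
t=cam('top');s=cam('side')
C=[onz(t,*p,.08) for p in [(337,268),(406.25,246),(413.75,267.5),(343,289)]]
print('stand corners',np.array(C), 'centre',np.mean(C,0))
for a,b in [(0,1),(3,2)]:
    d=C[b]-C[a];print('len',np.linalg.norm(d),'yaw',np.degrees(np.arctan2(d[1],d[0])))
r=[ray(t,362.5,272),ray(s,226.5,273.25)];print('handle top tri',tri(r),onz(t,362.5,272,.161),onz(s,226.5,273.25,.161))
print('gap',onz(t,194,242,.103), onz(t,193,228,.103),onz(t,195.5,257.5,.103))
q=[onz(t,*p,.108) for p in [(157.5,235),(228.75,226.25)]];d=q[1]-q[0];print('rod dir',np.degrees(np.arctan2(d[1],d[0])))
st=env.state();q=st['eef_rot'];r=R.from_quat([q[1],q[2],q[3],q[0]]);print(r.as_matrix())
w=cam('wrist');T=np.array(w['extrinsics']);print(r.inv().as_matrix()@T[:3,:3], r.inv().apply(T[:3,3]-st['tool_pos']))
E
```

```text
stand corners [[ 0.452  -0.1202  0.08  ]
 [ 0.497  -0.2734  0.08  ]
 [ 0.4503 -0.2856  0.08  ]
 [ 0.4074 -0.1308  0.08  ]] centre [ 0.4517 -0.2025  0.08  ]
len 0.15976216883379954 yaw -73.61381525157427
len 0.16063750285273481 yaw -74.50630870058964
handle top tri [ 0.4392 -0.158   0.1573] [ 0.4382 -0.1571  0.161 ] [ 0.4394 -0.1605  0.161 ]
gap [0.5102 0.1846 0.103 ] [0.5404 0.1876 0.103 ] [0.4772 0.1805 0.103 ]
rod dir -83.80715331706185
[[ 0.2501 -0.9682 -0.0003]
 [-0.9682 -0.2501  0.0008]
 [-0.0008  0.0001 -1.    ]]
[[ 1.     -0.0014  0.0002]
 [ 0.0013  0.9651  0.262 ]
 [-0.0005 -0.262   0.9651]] [-0.0004 -0.0663 -0.1421]
```

```bash
python3 -m pendant '[{"translation":[-10,-9.4,0],"twist":[0,0,-0.4]},{"translation":[-20,-18.8,0],"twist":[0,0,-0.8]},{"translation":[-30,-28,0],"twist":[0,0,-1.2]},{"translation":[-41.3,-38.6,0],"twist":[0,0,-1.597]},{"translation":[-41.3,-38.6,0],"twist":[0,0,-1.597]},{"translation":[-41.3,-38.6,0],"twist":[0,0,-1.597]},{"translation":[-41.3,-38.6,0],"twist":[0,0,-1.597]},{"translation":[-41.3,-38.6,0],"twist":[0,0,-1.597]},{"translation":[-41.3,-38.6,0],"twist":[0,0,-1.597]},{"translation":[-41.3,-38.6,0],"twist":[0,0,-1.597]},{"translation":[-41.3,-38.6,0],"twist":[0,0,-1.597]},{"translation":[-41.3,-38.6,0],"twist":[0,0,-1.597]},{"translation":[-41.3,-38.6,0],"twist":[0,0,-1.597]},{"translation":[-41.3,-38.6,0],"twist":[0,0,-1.597]},{"translation":[-41.3,-38.6,0],"twist":[0,0,-1.597]},{"translation":[-41.3,-38.6,0],"twist":[0,0,-1.597]},{"translation":[-41.3,-38.6,0],"twist":[0,0,-1.597]},{"translation":[-41.3,-38.6,0],"twist":[0,0,-1.597]}]' 100 30
python3 - <<'E'
from h import *
np.set_printoptions(precision=4,suppress=True)
w=cam('wrist');im=w['pixels'].copy()
for z in (.161,):
    u=proj(w,[.4385,-.157,z]).round(1);print(u);cv2.circle(im,tuple(int(i) for i in u),3,(0,255,0),1)
cv2.imwrite('pics/w1.png',cv2.convertScaleAbs(im,alpha=1.6)); s=env.state();print(s['joints'],s['clock'])
E
```

```text
clock: 2.1
tool_pos: [0.4391, -0.1577, 0.2313]
eef_rot: [0.0, 0.99, 0.138, -0.0]
ft_force: [0.5, -0.5, 0.6]
grip_width: 0.0854
[278.7 219.4]
[ 0.7124  0.1752 -0.5534  2.0052  0.1099  0.9897  0.3834] 2.15
```

View pics/w1.png

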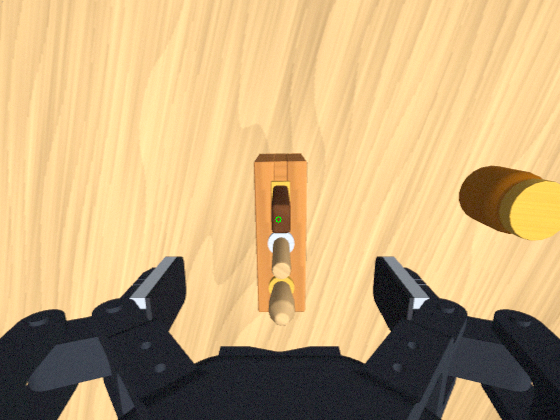

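The handle's top is at (281,220), centred between the fingers, and the stand is aligned with the tool to within about 0.5°. I'll descend and grip.

```bash
python3 -m pendant '[{"translation":[0.1,0,2],"twist":[0,0,0]},{"translation":[0.1,0,5],"twist":[0,0,0]},{"translation":[0.1,0,8],"twist":[0,0,0]},{"translation":[0.1,0,10],"twist":[0,0,0]},{"translation":[0.1,0,11.5],"twist":[0,0,0]},{"translation":[0.1,0,12],"twist":[0,0,0]},{"translation":[0.1,0,12],"twist":[0,0,0]},{"translation":[0.1,0,12],"twist":[0,0,0]}]' && python3 -m pendant '[{"translation":[0,0,0],"twist":[0,0,0]},{"translation":[0,0,0],"twist":[0,0,0]},{"translation":[0,0,0],"twist":[0,0,0]},{"translation":[0,0,0],"twist":[0,0,0]},{"translation":[0,0,0],"twist":[0,0,0]},{"translation":[0,0,0],"twist":[0,0,0]},{"translation":[0,0,0],"twist":[0,0,0]},{"translation":[0,0,0],"twist":[0,0,0]},{"translation":[0,0,0],"twist":[0,0,0]},{"translation":[0,0,0],"twist":[0,0,0]}]' 0 60
```

```text
clock: 2.95
tool_pos: [0.4408, -0.157, 0.112]
eef_rot: [0.0, 0.99, 0.139, 0.001]
ft_force: [-0.1, -0.0, 0.4]
grip_width: 0.0849
clock: 3.95
tool_pos: [0.4403, -0.1569, 0.1115]
eef_rot: [0.0, 0.99, 0.139, 0.0]
ft_force: [-1.6, 0.7, 5.6]
grip_width: 0.0135
```

```bash
python3 -m pendant '[{"translation":[0,0,-0.5],"twist":[0,0,0]},{"translation":[0,0,-1.5],"twist":[0,0,0]},{"translation":[0,0,-3],"twist":[0,0,0]},{"translation":[0,0,-5],"twist":[0,0,0]},{"translation":[0,0,-7],"twist":[0,0,0]},{"translation":[0,0,-9],"twist":[0,0,0]},{"translation":[0,0,-11],"twist":[0,0,0]},{"translation":[0,0,-12.5],"twist":[0,0,0]},{"translation":[0,0,-13.5],"twist":[0,0,0]},{"translation":[0,0,-13.5],"twist":[0,0,0]},{"translation":[0,0,-13.5],"twist":[0,0,0]}]'
python3 - <<'E'
from h import *
np.set_printoptions(precision=4,suppress=True)
s=env.state();print(s['joints'],s['ft_force'],s['wrist_torque'])
t=cam('top');sd=cam('side');w=cam('wrist')
a,b,c=[cv2.convertScaleAbs(x['pixels'],alpha=1.6) for x in (t,sd,w)]
def cr(im,x,y,w,h,s): return cv2.resize(im[y:y+h,x:x+w],None,fx=s,fy=s,interpolation=cv2.INTER_CUBIC)
cv2.imwrite('pics/z1.png',np.hstack([cr(b,165,150,130,200,3),cr(c,180,110,200,300,2)]))
# clamp targets: dirs
d=R.from_quat(np.roll(s['eef_rot'],-1)).as_matrix();print(d)
E
```

```text
clock: 5.05
tool_pos: [0.44, -0.1569, 0.246]
eef_rot: [-0.0, 0.99, 0.139, -0.0]
ft_force: [0.2, 0.3, -1.2]
grip_width: 0.0136
[ 0.7208  0.1597 -0.5606  1.9857  0.0993  1.0228  0.3929] [ 0.1853  0.3219 -1.223 ] [0.008  0.0089 0.0436]
[[ 0.9614  0.2753 -0.0003]
 [ 0.2753 -0.9614 -0.    ]
 [-0.0003 -0.0001 -1.    ]]
```

View pics/z1.png

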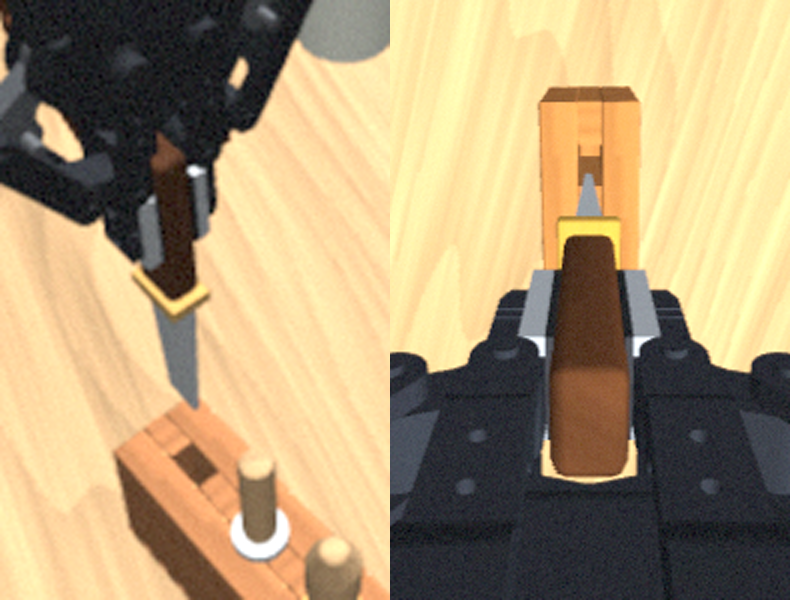

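The blade is held upright, with its tip at about (279,197) in the wrist view and the socket empty below. Moving over the clamp gap.

```bash
python3 -m pendant '[{"translation":[1,-2,0],"twist":[0,0,-0.09]},{"translation":[2.7,-5,0],"twist":[0,0,-0.23]},{"translation":[4.6,-8.8,0],"twist":[0,0,-0.37]},{"translation":[6.5,-12.5,0],"twist":[0,0,-0.51]},{"translation":[8.4,-16,0],"twist":[0,0,-0.65]},{"translation":[10.2,-19.5,0],"twist":[0,0,-0.79]},{"translation":[12,-23,0],"twist":[0,0,-0.93]},{"translation":[13.8,-26.5,0],"twist":[0,0,-1.07]},{"translation":[15,-29,0],"twist":[0,0,-1.21]},{"translation":[15.8,-30.3,0],"twist":[0,0,-1.33]},{"translation":[16.1,-30.9,0],"twist":[0,0,-1.402]},{"translation":[16.1,-30.9,0],"twist":[0,0,-1.402]},{"translation":[16.1,-30.9,0],"twist":[0,0,-1.402]},{"translation":[16.1,-30.9,0],"twist":[0,0,-1.402]},{"translation":[16.1,-30.9,0],"twist":[0,0,-1.402]}]'
python3 - <<'E'
from h import *
np.set_printoptions(precision=4,suppress=True)
s=env.state();print(s['joints'],s['ft_force'])
w=cam('wrist');t=cam('top');sd=cam('side')
a,b,c=[cv2.convertScaleAbs(x['pixels'],alpha=1.6) for x in (t,sd,w)]
p=s['tool_pos'];print(proj(w,[p[0],p[1],.1397]),proj(sd,[p[0],p[1],.1397]))
def cr(im,x,y,w,h,s): return cv2.resize(im[y:y+h,x:x+w],None,fx=s,fy=s,interpolation=cv2.INTER_CUBIC)
cv2.imwrite('pics/z2.png',np.hstack([cr(b,140,70,120,150,4)[:,:400],cr(c,230,90,100,150,4)]))
E
```

```text
clock: 6.7
tool_pos: [0.51, 0.1837, 0.2462]
eef_rot: [0.0, 0.668, 0.744, -0.0]
ft_force: [0.4, -0.0, 0.8]
grip_width: 0.0134
[ 0.2846  0.3848 -0.934   1.8109  0.3426  1.1188  0.9116] [ 0.444  -0.0227  0.7902]
[279.0426 206.9482] [196.3594 125.5852]
```

View pics/z2.png

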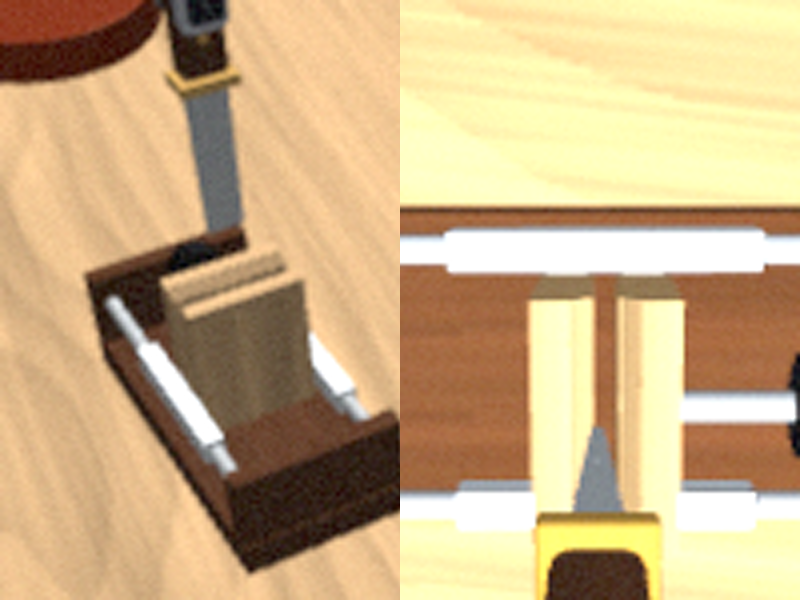

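The wrist view shows the tip at (279.7,197) and the gap edges at about columns 278.7 and 284.2, square to the tool within about 0.5°. The near ends of the plates are at row 165.

```bash
python3 - <<'E'
from h import *
np.set_printoptions(precision=4,suppress=True)
w=cam('wrist');s=env.state();p=s['tool_pos'];r=R.from_quat(np.roll(s['eef_rot'],-1))
f=lambda u,v,z:r.inv().apply(onz(w,u,v,z)-p)*100
g=lambda col,row:(230+(col-400)/4,90+row/4)
print('tip',f(*g(599,428),.1397))
for row,l,rr,lo,ro in [(310,594.5,617,528,685),(490,597,617.5,536,681)]:
    print('inner',f(*g(l,row),.103),f(*g(rr,row),.103),'outer',f(*g(lo,row),.108),f(*g(ro,row),.108))
print('end',f(*g(606,297),.108))
m=np.sum(w['pixels'].astype(int),2)[90+75:90+108,225:315]
for k in (170,185): print(k,np.sum(w['pixels'][k,258:305].astype(int),1))
E
```

```text
tip [ 0.0541 -0.8302 10.6699]
inner [-0.0414 -2.7269 14.3395] [ 0.4699 -2.7261 14.3394] outer [-1.5252 -2.7974 13.8399] [ 1.9805 -2.7923 13.8389]
inner [ 0.0091  1.528  14.3405] [ 0.4933  1.5286 14.3404] outer [-1.4061  1.3832 13.8409] [ 1.9585  1.3876 13.8399]
end [ 0.2165 -3.0846 13.8394]
170 [213 200 199 303 439 473 478 491 497 502 501 515 521 510 470 454 460 466
 477 432 223 200 190 201 199 198 308 400 350 364 365 401 449 477 479 491
 502 503 502 519 519 488 341 216 211 220 214]
185 [204 207 208 257 405 477 476 489 498 496 497 511 522 515 474 459 462 461
 475 425 228 208 208 207 204 233 334 393 356 359 363 399 450 478 484 494
 504 501 506 515 528 478 281 210 218 207 216]
```

```bash
python3 -m pendant '[{"translation":[0.1,0,0],"twist":[0,0,-0.01]},{"translation":[0.18,0,0.5],"twist":[0,0,-0.01]},{"translation":[0.18,0,1.5],"twist":[0,0,-0.01]},{"translation":[0.18,0,2.5],"twist":[0,0,-0.01]},{"translation":[0.18,0,3],"twist":[0,0,-0.01]},{"translation":[0.18,0,3.4],"twist":[0,0,-0.01]},{"translation":[0.18,0,3.8],"twist":[0,0,-0.01]},{"translation":[0.18,0,4.2],"twist":[0,0,-0.01]},{"translation":[0.18,0,4.5],"twist":[0,0,-0.01]},{"translation":[0.18,0,4.5],"twist":[0,0,-0.01]},{"translation":[0.18,0,4.5],"twist":[0,0,-0.01]}]'
python3 - <<'E'
from h import *
np.set_printoptions(precision=3,suppress=True)
s=env.state();print(s['ft_force'],s['wrist_torque'])
w=cam('wrist');sd=cam('side')
b,c=[cv2.convertScaleAbs(x['pixels'],alpha=1.6) for x in (sd,w)]
def cr(im,x,y,w,h,s): return cv2.resize(im[y:y+h,x:x+w],None,fx=s,fy=s,interpolation=cv2.INTER_CUBIC)
cv2.imwrite('pics/z3.png',np.hstack([cr(b,140,70,100,150,4),cr(c,230,90,100,150,4)]))
E
```

```text
clock: 8.0
tool_pos: [0.5098, 0.1864, 0.2014]
eef_rot: [0.0, 0.663, 0.748, 0.0]
ft_force: [0.0, 0.4, -0.3]
grip_width: 0.0133
[ 0.004  0.434 -0.268] [0.03  0.063 0.011]
```

View pics/z3.png

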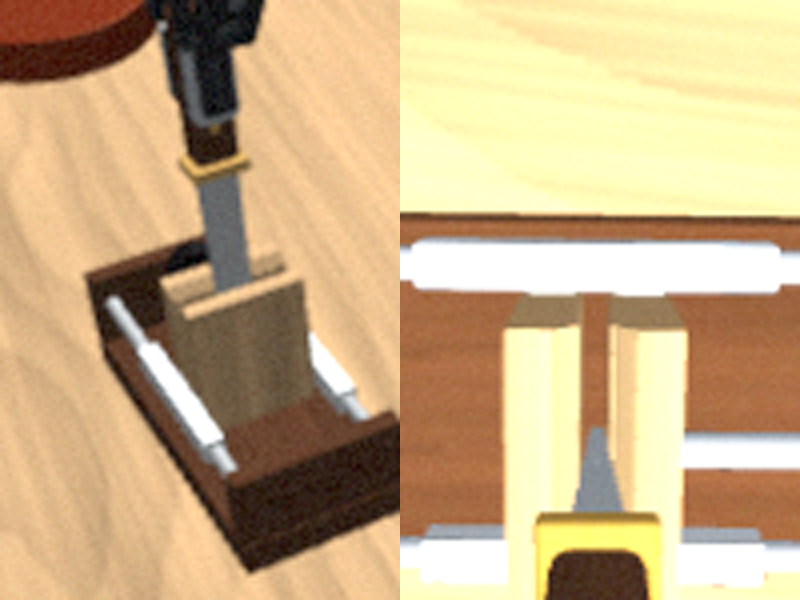

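The tip (crop column 598) is centred in the gap (581–609), there's no contact yet, and the blade stands square. I'll go down in guarded steps.

```bash
python3 -m pendant '[{"translation":[0,0,0.2],"twist":[0,0,0]},{"translation":[0,0,0.4],"twist":[0,0,0]},{"translation":[0,0,0.6],"twist":[0,0,0]},{"translation":[0,0,0.8],"twist":[0,0,0]},{"translation":[0,0,1.0],"twist":[0,0,0]},{"translation":[0,0,1.0],"twist":[0,0,0]}]'; python3 -m pendant '[{"translation":[0,0,0.1],"twist":[0,0,0]},{"translation":[0,0,0.2],"twist":[0,0,0]},{"translation":[0,0,0.3],"twist":[0,0,0]},{"translation":[0,0,0.3],"twist":[0,0,0]}]'; python3 -m pendant '[{"translation":[0,0,0.1],"twist":[0,0,0]},{"translation":[0,0,0.2],"twist":[0,0,0]},{"translation":[0,0,0.2],"twist":[0,0,0]}]'
```

```text
clock: 8.7
tool_pos: [0.5096, 0.1862, 0.1909]
eef_rot: [-0.0, 0.663, 0.748, -0.0]
ft_force: [0.5, -0.1, -0.3]
grip_width: 0.0135
clock: 9.1
tool_pos: [0.5097, 0.1863, 0.1882]
eef_rot: [-0.0, 0.663, 0.748, -0.0]
ft_force: [-0.1, -0.3, -0.9]
grip_width: 0.0134
clock: 9.4
tool_pos: [0.5097, 0.1862, 0.1861]
eef_rot: [-0.0, 0.663, 0.748, -0.0]
ft_force: [-0.6, -0.5, -1.0]
grip_width: 0.0132
```

```bash
for i in 1; do :; done; python3 -m pendant '[{"translation":[0,0,0.1],"twist":[0,0,0]},{"translation":[0,0,0.2],"twist":[0,0,0]},{"translation":[0,0,0.2],"twist":[0,0,0]}]'; python3 -m pendant '[{"translation":[0,0,0.1],"twist":[0,0,0]},{"translation":[0,0,0.2],"twist":[0,0,0]},{"translation":[0,0,0.2],"twist":[0,0,0]}]'
```

```text
clock: 9.7
tool_pos: [0.5097, 0.1862, 0.1841]
eef_rot: [-0.0, 0.663, 0.748, -0.0]
ft_force: [0.0, -0.9, -0.3]
grip_width: 0.0134
clock: 10.0
tool_pos: [0.5097, 0.1862, 0.1821]
eef_rot: [-0.0, 0.663, 0.748, -0.0]
ft_force: [-0.3, -0.8, -1.2]
grip_width: 0.0132
```

```bash
python3 -m pendant '[{"translation":[0,0,0.05],"twist":[0,0,0]},{"translation":[0,0,0.1],"twist":[0,0,0]},{"translation":[0,0,0.1],"twist":[0,0,0]}]'
```

```text
clock: 10.3
tool_pos: [0.5097, 0.1863, 0.1812]
eef_rot: [0.0, 0.663, 0.748, -0.0]
ft_force: [0.9, -0.2, -1.8]
grip_width: 0.0137
```

```bash
python3 -m pendant '[{"translation":[0,0,0.05],"twist":[0,0,0]},{"translation":[0,0,0.1],"twist":[0,0,0]},{"translation":[0,0,0.1],"twist":[0,0,0]}]';python3 -m pendant '[{"translation":[0,0,0.05],"twist":[0,0,0]},{"translation":[0,0,0.1],"twist":[0,0,0]},{"translation":[0,0,0.1],"twist":[0,0,0]}]'
```

```text
clock: 10.6
tool_pos: [0.5097, 0.1863, 0.1802]
eef_rot: [0.0, 0.663, 0.748, -0.0]
ft_force: [-0.1, -1.2, -1.0]
grip_width: 0.0134
clock: 10.9
tool_pos: [0.5097, 0.1863, 0.1792]
eef_rot: [0.0, 0.663, 0.748, 0.0]
ft_force: [-0.6, 0.2, -0.0]
grip_width: 0.0137
```

```bash
python3 -m pendant '[{"translation":[0,0,0.05],"twist":[0,0,0]},{"translation":[0,0,0.1],"twist":[0,0,0]},{"translation":[0,0,0.1],"twist":[0,0,0]}]'
```

```text
clock: 11.2
tool_pos: [0.5097, 0.1863, 0.1782]
eef_rot: [-0.0, 0.663, 0.748, -0.0]
ft_force: [-0.2, -0.1, -0.9]
grip_width: 0.0133
```

```bash
python3 -m pendant '[{"translation":[0,0,0.05],"twist":[0,0,0]},{"translation":[0,0,0.1],"twist":[0,0,0]},{"translation":[0,0,0.1],"twist":[0,0,0]}]'
```

```text
clock: 11.5
tool_pos: [0.5097, 0.1863, 0.1772]
eef_rot: [-0.0, 0.663, 0.748, -0.0]
ft_force: [1.0, -0.0, -0.5]
grip_width: 0.0136
```

```bash
python3 -m pendant '[{"translation":[0,0,0.05],"twist":[0,0,0]},{"translation":[0,0,0.1],"twist":[0,0,0]},{"translation":[0,0,0.1],"twist":[0,0,0]}]' | grep -E "tool_pos|ft"
```

```text
tool_pos: [0.5097, 0.1863, 0.1762]
ft_force: [0.2, -0.1, -1.9]
```

```bash
python3 -m pendant '[{"translation":[0,0,0.05],"twist":[0,0,0]},{"translation":[0,0,0.1],"twist":[0,0,0]},{"translation":[0,0,0.1],"twist":[0,0,0]}]' | grep -E "tool_pos|ft"
```

```text
tool_pos: [0.5097, 0.1863, 0.1752]
ft_force: [-0.0, -0.2, -0.4]
```

```bash
python3 -m pendant '[{"translation":[0,0,0.05],"twist":[0,0,0]},{"translation":[0,0,0.1],"twist":[0,0,0]},{"translation":[0,0,0.1],"twist":[0,0,0]}]' | grep -E "tool_pos|ft"
```

```text
tool_pos: [0.5097, 0.1863, 0.1742]
ft_force: [0.2, -0.5, -0.1]
```

```bash
python3 -m pendant '[{"translation":[0,0,0.05],"twist":[0,0,0]},{"translation":[0,0,0.1],"twist":[0,0,0]},{"translation":[0,0,0.1],"twist":[0,0,0]}]' | grep -E "tool_pos|ft"
```

```text
tool_pos: [0.5097, 0.1863, 0.1732]
ft_force: [-0.7, -0.4, -0.5]
```

```bash
python3 -m pendant '[{"translation":[0,0,0.05],"twist":[0,0,0]},{"translation":[0,0,0.1],"twist":[0,0,0]},{"translation":[0,0,0.1],"twist":[0,0,0]}]' | grep -E "tool_pos|ft"
```

```text
tool_pos: [0.5097, 0.1863, 0.1722]
ft_force: [-0.0, -0.5, -1.4]
```

```bash
python3 -m pendant '[{"translation":[0,0,0.05],"twist":[0,0,0]},{"translation":[0,0,0.1],"twist":[0,0,0]},{"translation":[0,0,0.1],"twist":[0,0,0]}]' | grep -E "tool_pos|ft"
```

```text
tool_pos: [0.5098, 0.1863, 0.1713]
ft_force: [0.5, -0.1, -0.4]
```

```bash
python3 -m pendant '[{"translation":[0,0,0.05],"twist":[0,0,0]},{"translation":[0,0,0.1],"twist":[0,0,0]},{"translation":[0,0,0.1],"twist":[0,0,0]}]' | grep -E "tool_pos|ft"
```

```text
tool_pos: [0.5098, 0.1864, 0.1704]
ft_force: [-0.7, 0.6, 1.0]
```

```bash
python3 -m pendant '[{"translation":[0,0,0.05],"twist":[0,0,0]},{"translation":[0,0,0.1],"twist":[0,0,0]},{"translation":[0,0,0.1],"twist":[0,0,0]}]' | grep -E "tool_pos|ft"
```

```text
tool_pos: [0.5099, 0.1865, 0.1695]
ft_force: [-0.0, -0.0, 3.0]
```

```bash
python3 -m pendant '[{"translation":[0,0,0.05],"twist":[0,0,0]},{"translation":[0,0,0.1],"twist":[0,0,0]},{"translation":[0,0,0.1],"twist":[0,0,0]}]' | grep -E "tool_pos|ft"
```

```text
tool_pos: [0.51, 0.1867, 0.1688]
ft_force: [-0.5, -0.1, 5.7]
```

```bash
python3 -m pendant '[{"translation":[0,0,0.03],"twist":[0,0,0]},{"translation":[0,0,0.03],"twist":[0,0,0]},{"translation":[0,0,0.03],"twist":[0,0,0]},{"translation":[0,0,0.03],"twist":[0,0,0]},{"translation":[0,0,0.03],"twist":[0,0,0]},{"translation":[0,0,0.03],"twist":[0,0,0]},{"translation":[0,0,0.03],"twist":[0,0,0]}]'
python3 - <<'E'
from h import *
np.set_printoptions(precision=3,suppress=True)
F=[]
cs={}
for n in ['wrist','side','top']*3: cs[n]=cam(n);s=env.state();F.append(s['ft_force'])
print(np.mean(F,0),np.std(F,0),s['dq'].max(),s['tool_pos'],s['wrist_torque'],s['clock'])
b,c=[cv2.convertScaleAbs(cs[x]['pixels'],alpha=1.6) for x in ('side','wrist')]
def cr(im,x,y,w,h,s): return cv2.resize(im[y:y+h,x:x+w],None,fx=s,fy=s,interpolation=cv2.INTER_CUBIC)
cv2.imwrite('pics/z4.png',np.hstack([cr(b,140,70,100,150,4),cr(c,230,90,100,150,4)]))
E
```

```text
clock: 14.9
tool_pos: [0.5101, 0.1868, 0.1686]
eef_rot: [0.0, 0.663, 0.748, 0.0]
ft_force: [-1.8, -0.7, 6.7]
grip_width: 0.0134
[-0.903 -0.21   7.193] [0.49  0.598 0.431] 0.0012169423043845438 [0.51  0.187 0.169] [-0.153  0.249 -0.056] 15.35
```

View pics/z4.png

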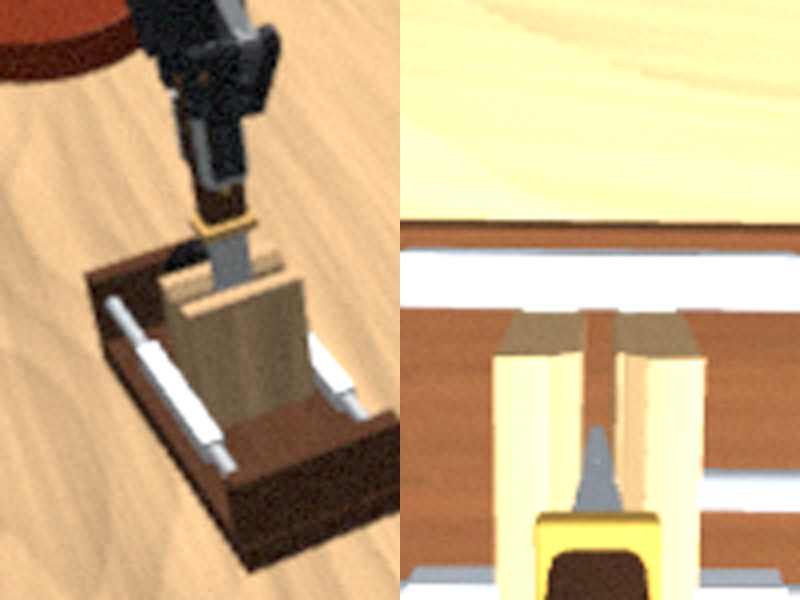

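The blade sits in the gap, upright and square. Its tip is unchanged in the wrist view (crop 598,428), so it has not slipped in the grip. The upward push is a steady 7 N or so. Handing in.

```bash
python3 -c "
from cell import env
print(env.job_done()); s=env.state(); print(s['clock'],s['ft_force'],s['tool_pos'])"
```

```text
the job is handed in; nothing more can be done
None
the job is handed in; nothing more can be done
```

I drew the blade out of the stand, carried it to the clamp and slid it down until it dragged snugly. I handed the job in at about 15.4 s, well under the 46 s limit, still holding it by the handle. No verdict was reported.

- **Depth:** the tip is about 46 mm below the plate tops, worked out from the tool height. In the wrist view the blade had not slipped in the fingers.
- **Push:** the upward force was about 7 N (roughly 8 N allowing for the reading before contact) and steady. The drag began about 2–3 mm higher up.
- **Alignment:** the tool was vertical and squared to the plates within about 0.5° as measured before the descent. The last pictures show the blade centred in the gap.
- **Not measured:** I could not read the force on each plate. I inferred that both are pressed because the head floats. I did not measure the other tools, the mug or the jar again at the end; the gripper path stayed clear of them.
- **Failed check:** reading the robot's state after handing in was refused, so I have no readings from the final second.

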